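Close the desk radio's battery drawer, refit its knob and hold it pressed

TASK

The desk radio has just had new batteries: push its open battery drawer fully home until it seats at its detent. Then pick up the black knob, turn it so that the flat in its bore matches the flat of the steel shaft on top of the radio, and push it fully onto the shaft. Press the knob down against the shaft's spring to the bottom of its travel, which switches the radio on, and finish while still holding it pressed down like that; do not let go, and do not push the mug, the tea light or the small yellow note pad on the right about.

Things in the scene. Friction and masses are not known exactly. Their poses are not given: they have to be found in the camera images.
- radio: Desk radio, fixed to the desk: white box with wooden cheeks, 130 deep (x) x 187 wide (y) x 70 mm high. Origin at the centre of its underside; +x points from its front to its back, +y to its left as seen from the front. Speaker grille at the left of the front, grey drawer at the right. A folded steel whip lies along the rear edge of the top, up to 78 mm above the desk.
- drawer_front (a point): Centre of the outer front face of the radio's grey battery drawer. The face is 92 mm wide, 40 mm high, its middle 39 mm above the desk; when home it stands 12 mm proud of the radio's front. +x points level into the radio: pushing along +x closes the drawer. y runs along the face, z is up. It slides with about 1 N of friction; a push of 12 N at the end stop does no harm.
- radio_drawer (a joint): How far the battery drawer is pulled out, in m: 0 is fully home against its stop, at most 0.060; it starts 0.030 to 0.055 out. In the last 11 mm a sprung detent resists with about 2 N more, until it snaps over about 4 mm before home and then holds the drawer in with about 2 N.
- shaft_tip (a point): Centre of the top of the upright steel D-shaft on the radio, 90 mm above the desk, 20 above the radio's top, 35 mm left (+y) and 15 behind (+x) the radio's middle. 14 mm in diameter, tip chamfered over 2.5 mm, with a flat 3.5 mm from the axis; the flat and the white line on the black disc at its foot face this point's +x. z is up. The shaft does not turn; its angle differs each time.
- shaft (a joint): How far the shaft is pressed down into the radio, in m: 0 is up, 0.004 is the stop. A spring pushes it up with about 2 N at the top and 8 N at the stop, so it comes up again when let go; 15 N on the stop does no harm.
- knob: Loose black knob, about 60 g, standing upright on the desk: round body 44 mm in diameter, 22 high, with a grip bar on top. Origin at the centre of the underside = mouth of the bore; z up. Bore: D-shaped, 15 mm deep, 16.4 in diameter, flat 4.7 mm from the axis on the +x side. It goes on only with its +x along shaft_tip's +x, to about 10 degrees; fully on, its origin is 15 mm below shaft_tip.
- knob_bar (a point): Centre of the top of the knob's grip bar, 42 mm above its underside. The bar is 14 mm wide (y), 40 mm long (x) and 20 mm high above the round body; grip it across its width. An orange pointer line runs from the middle of its top to its +x end and down that end: the bore's flat is on that side. With the knob fully on and pressed to the stop its underside is 1 mm above the radio's top.
- mug: White patterned mug, 89 mm high, a bystander to leave alone. Origin at the centre of its underside.
- notes_small: Small square yellow note pad, 67 x 67 x 16 mm, lying on the bare right part of the desk, a bystander to leave alone. Origin at the centre of its underside.
- tea_light: Tea light in a metal cup, 38 mm in diameter, 17 mm high, on the left part of the desk, a bystander to leave alone. Origin at the centre of its underside.
Mind the look-alikes: they are no part of the job. What is shaped like the knob but blue or pink is not meant. There is more than one size of the radio; the one meant has the size given above.

How it is judged (in metres and radians):
On the way, in this order (a step that is already met when the one before it is completed fails the run):
1. the battery drawer is pushed home (within 2.5 mm) (value of joint radio_drawer below 0.0025 m), for 0.2 s.
2. the knob is fully on the shaft, flat to flat (z of shaft_tip in the frame of knob above 0.0125 m and horizontal distance between shaft_tip and knob below 0.004 m and angle between the x axis of knob and the x axis of shaft_tip, either way round below 0.3 rad and angle between knob's own z axis and vertical below 0.12 rad), for 0.1 s.
At the end, for the whole second after the job is handed in: The drawer is home (within 2.5 mm), the knob is upright and fully on the shaft (tip at least 12.5 mm deep in the bore, axes within 4 mm, flats within 0.3 rad), the shaft is pressed down by at least 2.8 of its 4 mm, and the gripper is still on the knob, pressing (all of step 2 and value of joint radio_drawer below 0.0025 m and value of joint shaft above 0.0028 m and contact force between the fingers and knob above 1 N); the arm keeps its last pose, push and grip.
It fails at once if the mug is pushed more than 30 mm (distance of mug from where it was at the start of the episode above 0.03 m).
It fails at once if the small note pad is pushed more than 30 mm (distance of notes_small from where it was at the start of the episode above 0.03 m).
It fails at once if the tea light is pushed more than 30 mm (distance of tea_light from where it was at the start of the episode above 0.03 m).
It also fails if it takes over 64 s, if anything falls off the work surface, if the arm or the gripper's body presses on something with over 40 N, if the wrist force passes 120 N, or if a joint passes its speed limit or range.

ROBOT

A 6-joint arm with a two-finger parallel gripper is mounted at the origin on a cart in front of the work surface, level with it; the furniture and walls round the work are solid. World frame = base frame: x ahead of the robot, y to its left, z up, the work surface at z = 0. Lengths are in m, angles in degrees, forces in N, time in s.
With the tool pointing down it reaches from about 0.275 to 0.725 m from the base axis. Payload 15.9 kg.
Tool frame: the origin (TCP) lies midway between the tips of the shut fingers; the grasp point (between the pads) lies arm.tcp_to_grasp behind it (arm.tcp_to_grasp is the distance from the TCP to the grasp point, in m); z points along the fingers, y is the line along which they close (so a half turn about z gives the same grasp; the last joint's range is limited). The gripper opens to 85 mm and grips with 20 to 120 N. Pads are 22 mm wide; open, the fingers measure 114 mm over their backs; the gripper's body (76 mm by 85 mm) begins 54 mm behind the grasp point. The pads swing forward as they close: fully open they stand 13 mm farther back than shut.
Start: joints at [-67.323, 12.198, -1.971, 75.831, 0, 90], TCP at [0.193, -0.461, 0.231] pointing down, gripper open.
Joint ranges: [-170.91, 170.91], [-42.67, 98.43], [-65.05, 77.54], [-120.47, 116.71], [-90, 82.35], [-180, 180]. Speed limits (degrees/s): [108.29, 108.29, 136.94, 147.25, 180, 180].

INTERFACE

Orientations are given as [roll, pitch, yaw] about the fixed x, y, z axes, in that order (R = Rz(yaw) Ry(pitch) Rx(roll)).
In Python, from rig import arm gives the robot as it stands. The module is installed in compiled form; this text tells all that it offers.
- The arm moves only by the tool step_arm, never from a script. Its argument "series" is a list of rows, each a list of 5 numbers: the finger opening in m, from 0 to 0.0854, then the shift along the tool's x, y, z in m, then the turn about the tool's z in units of 6 degrees (1.0 is 6 degrees). In form: [[gripper, x, y, z, spin], ...]. A call has 1 to 20 rows; each row shifts and turns the commanded pose from where the row before left it, along the tool's axes as they then stand; what a row does not reach is not made up. A row lasts 1/12 s, in which the tool goes at most 41.7 mm and 7.16 degrees, less where a joint would pass 70% of its speed; a pose out of reach is approached as far as the arm can. A call with a gripper value outside its range is refused whole. The fingers move at their own pace and stop on an object; the grip force is fixed at half the most. Time passes only in rows, so rows that do not move let the fingers close. It gives the time, the measured TCP pose, the force, the opening and the grip force at its end, in the units of the state.
- arm.get_state(): the state, without advancing time (a new reading comes with each control period).
- arm.get_image(name): name is "scene" or "top" or "wrist"; returns a dict with "frame" (400x640x3 uint8, red, green, blue), "z_map" (400x640 float32, m along the optical axis (not along the pixel's ray), 0 where there is no reading), "fx", "fy", "cx", "cy" (pixels), "dist_coeffs" ([k1, k2, p1, p2, k3] as OpenCV has them; the pictures are not rectified), "R" (3x3) and "t" (3): a world point X has camera coordinates R X + t. Camera axes: x right, y down, z forward; pixel columns grow to the right and rows downward; lengths in m; the calibration is good to about 2 mm. A picture is of the moment at which its call begins.
- arm.close_job(): hands the job in; it is judged then, once.
Trained networks look in a picture, given as the dict that the camera call returned (one of the last four; its "shot" number tells which), for a name from the list of things; names that differ only in an ending like _2 or _b are one class to them, and where a whole thing is asked for, a point or a joint stands for the part that bears it (a point fixed in the world has none). Each returns a list of dicts, best first, with "p" (0 to 1); they miss things now and then, are a little off and sometimes report something else, mostly with a low value. They report only what shows in the picture. A call takes as long as a camera call. They do not tell look-alikes from the thing itself.
- arm.search_frame(picture, target): "at" ([x, y, z] in m, in world coordinates, good to about 4 mm: the middle of the surface that is visible of it).
The state is a dict: "clock": time; "qpos": joint angles; "qd": joint speeds; "effort": joint torques, N m; "eef_pos": TCP position; "orientation": TCP orientation; "wrist_force": force on the tool from outside, world axes, zero at the start; "torque": the same for the moment, N m; "finger_gap": opening from 0.0 (shut) to 1.0 (fully open); "gripper_force": force on a finger pad.
Only numpy, scipy, OpenCV 4.12 (cv2) and the standard library are available. Lean on these libraries where they do the work, as an engineer would, in place of code of your own. Each camera call takes 0.05 s, during which the arm holds its last target. There are 200 camera calls.

## Working session

There is one attempt and no reset: what is moved stays moved. The work goes in short steps, Python scripts to look and compute and a tool call to move; the robot and the scene stay as the last step left them, time stands still between calls to the robot, and variables do not carry over. Pictures are saved under pics/ and viewed, at most 10 in all, crops included, and the job is handed in when it is done.

Besides the shell and the picture viewer there is one more tool, called after ">>>" as name(argument=value, ...) on one line, values as JSON. step_arm: Moves the arm, as the interface text tells. Its arguments: {"type":"object","properties":{"series":{"type":"array"}},"required":["series"]}

```bash
mkdir -p pics; cat > h.py <<'E'
from rig import arm
import cv2, numpy as np
def px2w(im,u,v,z=None):
    K=np.array([[im['fx'],0,im['cx']],[0,im['fy'],im['cy']],[0,0,1]]);d=np.array(im['dist_coeffs'])
    p=cv2.undistortPoints(np.array([[[u,v]]],float),K,d)[0,0]
    ray=np.array([p[0],p[1],1.]);R=np.array(im['R']);t=np.array(im['t'])
    if z is None: s=im['z_map'][int(v),int(u)]; return R.T@(ray*s-t)
    o=-R.T@t; dr=R.T@ray; return o+dr*(z-o[2])/dr[2]
def cloud(im):
    h,w=im['z_map'].shape
    K=np.array([[im['fx'],0,im['cx']],[0,im['fy'],im['cy']],[0,0,1]]);d=np.array(im['dist_coeffs'])
    uv=np.stack(np.meshgrid(np.arange(w),np.arange(h)),-1).reshape(-1,1,2).astype(float)
    p=cv2.undistortPoints(uv,K,d)[:,0]
    z=im['z_map'].reshape(-1,1)
    P=(np.hstack([p,np.ones((len(p),1))])*z-np.array(im['t']))@np.array(im['R'])
    P[z[:,0]==0]=np.nan
    return P.reshape(h,w,3)
def save(im,name,crop=None,s=1):
    a=im['frame'][:,:,::-1]
    if crop: a=a[crop[1]:crop[3],crop[0]:crop[2]]
    cv2.imwrite('pics/'+name,cv2.resize(a,None,fx=s,fy=s,interpolation=cv2.INTER_CUBIC))
E
python3 - <<'E'
from h import *
np.set_printoptions(precision=4,suppress=True)
print(arm.tcp_to_grasp, arm.get_state())
ims={}
for n in ('scene','top'):
    im=arm.get_image(n); save(im,n+'1.png'); print(n,-np.array(im['R']).T@im['t'])
    for k in ('radio','drawer_front','shaft_tip','knob','knob_bar','mug','notes_small','tea_light'):
        try:
            for r in arm.search_frame(im,k)[:4]: print(k,np.array(r['at']),round(r['p'],2))
        except Exception as e: print(k,e)
E
```

```text
0.0187 {'clock': 0.0, 'qpos': array([-67.3235,  12.2276,  -2.0082,  75.8295,   0.001 ,  90.0006]), 'qd': array([ 0.0866,  0.0387,  0.0006, -0.0125, -0.0572, -0.0325]), 'effort': array([  0.0031, -68.6142,  48.713 ,   0.017 ,  -0.0002,   0.    ]), 'eef_pos': array([ 0.1926, -0.461 ,  0.2308]), 'orientation': array([-179.9347,   -0.001 ,   22.6759]), 'wrist_force': array([-0.002 , -0.0431,  0.5807]), 'torque': array([ 0.0133, -0.0457,  0.0025]), 'gripper_force': 0.0, 'finger_gap': 0.9979910464663065}
scene [0.1097 0.4996 0.8358]
radio [ 0.3939 -0.0017  0.052 ] 0.91
radio [0.5464 0.1731 0.0689] 0.85
radio [ 0.5954 -0.152   0.0213] 0.51
drawer_front [0.4995 0.1319 0.0367] 0.93
drawer_front [ 0.3473 -0.0419  0.0425] 0.69
knob [ 0.5986 -0.1549  0.0211] 0.66
knob [ 0.5633 -0.0759  0.0216] 0.61
knob [ 0.5842 -0.2539  0.02  ] 0.5
knob_bar [ 0.5944 -0.1537  0.0224] 0.77
knob_bar [ 0.563  -0.075   0.0204] 0.58
knob_bar [ 0.578  -0.2506  0.0214] 0.51
mug [ 0.6449 -0.3467  0.0657] 0.66
tea_light [0.6989 0.3562 0.0067] 0.61
top [ 0.34   -0.0327  1.5438]
radio [0.5551 0.1557 0.0719] 0.96
radio [ 0.3959 -0.0204  0.0558] 0.85
drawer_front [0.4975 0.1232 0.0303] 0.78
knob [ 0.5809 -0.2571  0.0195] 0.65
knob [ 0.5669 -0.0827  0.0234] 0.48
knob_bar [ 0.5842 -0.2569  0.0231] 0.73
knob_bar [ 0.6011 -0.1597  0.0212] 0.54
mug [ 0.6552 -0.357   0.0646] 0.85
notes_small [ 0.4982 -0.402   0.0174] 0.96
tea_light [0.6971 0.3603 0.0077] 0.5
```

View pics/scene1.png

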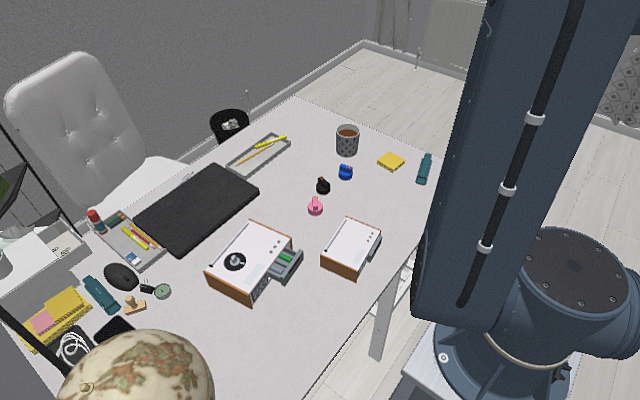

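View pics/top1.png

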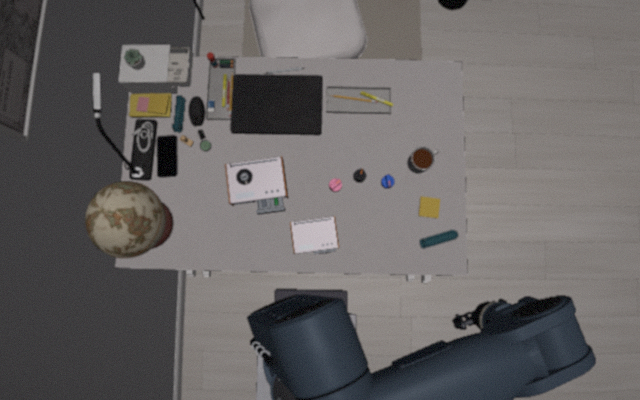

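The scene view shows the large radio with its open drawer at (250,265), the black knob at (323,186) with pink and blue look-alikes either side of it, and the small radio at (350,248). The top view agrees: radio (257,180), disc and shaft (244,177), black knob (360,175), note pad (429,207).

```bash
python3 - <<'E'
from h import *
np.set_printoptions(precision=4,suppress=True)
for n in ('top','scene'):
    im=arm.get_image(n);P=cloud(im)
    m=(P[...,2]>.060)&(P[...,2]<.082)&(abs(P[...,0]-.555)<.11)&(abs(P[...,1]-.156)<.13)
    q=P[m][:,:2]; r=cv2.minAreaRect((q*1000).astype(np.float32)); print(n,m.sum(),r, np.median(P[m][:,2]))
    m=(P[...,2]>.082)&(P[...,2]<.1)&(abs(P[...,0]-.555)<.1)&(abs(P[...,1]-.156)<.12)
    print('shaft',m.sum(),P[m].mean(0) if m.any() else '')
    m=(P[...,2]>.025)&(P[...,2]<.055)&(abs(P[...,0]-.6)<.045)&(abs(P[...,1]+.157)<.045)
    print('knob',m.sum(),P[m].mean(0),P[m].max(0),P[m].min(0))
    m=(P[...,2]>.04)&(P[...,2]<.062)&(P[...,0]>.44)&(P[...,0]<.5)&(P[...,1]>.06)&(P[...,1]<.2)
    q=P[m]; print('drawer',m.sum(),q.min(0),q.max(0))
    if len(q)>5: print(cv2.minAreaRect((q[:,:2]*1000).astype(np.float32)))
    m=(P[...,2]>.03)&(P[...,2]<.075)&(P[...,0]>.33)&(P[...,0]<.455)&(P[...,1]>-.12)&(P[...,1]<.07)
    print('small',cv2.minAreaRect((P[m][:,:2]*1000).astype(np.float32)),P[m].max(0))
E
```

```text
top 2339 ((551.9117431640625, 171.19955444335938), (176.81661987304688, 190.0043182373047), 9.336790084838867) 0.0694630594289401
shaft 14 [0.584  0.2114 0.0883]
knob 61 [ 0.6015 -0.1663  0.0391] [ 0.6207 -0.1499  0.0488] [ 0.5823 -0.1799  0.0251]
drawer 136 [0.467  0.0794 0.0404] [0.4991 0.1696 0.0619]
((483.0582580566406, 124.57819366455078), (31.124319076538086, 90.35919189453125), 0.7453430891036987)
small ((396.253173828125, -19.21063232421875), (112.4875717163086, 147.0678253173828), 8.431927680969238) [0.4533 0.0594 0.0649]
scene 3560 ((553.4169921875, 171.07327270507812), (176.31686401367188, 188.9047088623047), 8.70129108428955) 0.07121006177291563
shaft 22 [0.5841 0.2129 0.089 ]
knob 84 [ 0.6016 -0.161   0.0375] [ 0.6239 -0.1497  0.0463] [ 0.5832 -0.173   0.025 ]
drawer 275 [0.4411 0.0617 0.04  ] [0.4999 0.1712 0.0619]
((480.1270446777344, 113.44721984863281), (119.16963195800781, 50.935489654541016), 75.91146087646484)
small ((397.6859130859375, -18.071495056152344), (112.16275024414062, 148.9088897705078), 8.250292778015137) [0.4549 0.0624 0.0631]
```

>>> step_arm(series=[[0.085,0.028,-0.0115,0,0],[0.085,0.028,-0.0115,0,0],[0.085,0.028,-0.0115,0,0],[0.085,0.028,-0.0115,0,0],[0.085,0.028,-0.0115,0,0],[0.085,0.028,-0.0115,0,0],[0.085,0.028,-0.0115,0,0],[0.085,0.028,-0.0115,0,0],[0.085,0.028,-0.0115,0,0],[0.085,0.028,-0.0115,0,0],[0.085,0.028,-0.0115,0,0],[0.085,0.028,-0.0115,0,0],[0.085,0.028,-0.0115,0,0],[0.085,0.028,-0.0115,0,0],[0.085,0,0,0,1],[0.085,0,0,0,1],[0.085,0,0,0,0.8],[0.085,0,0,0,0]])

```text
clock: 2.5
eef_pos: [0.4925, -0.1614, 0.2312]
orientation: [-180.0, 0.0, 5.7]
wrist_force: [0.3, -0.1, 0.5]
finger_gap: 0.993
gripper_force: 0.0
```

```bash
python3 - <<'E'
from h import *
np.set_printoptions(precision=4,suppress=True)
im=arm.get_image('wrist'); save(im,'w1.png'); np.save('w1.npy',cloud(im)); print(-np.array(im['R']).T@im['t'])
for k in ('knob','knob_bar'):
    for r in arm.search_frame(im,k)[:4]: print(k,np.array(r['at']),round(r['p'],2))
P=cloud(im)
m=(P[...,2]>.036)&(P[...,2]<.055)&(abs(P[...,0]-.6)<.04)&(abs(P[...,1]+.157)<.04)
print('bar',m.sum(),P[m].mean(0),cv2.minAreaRect((P[m][:,:2]*1000).astype(np.float32)))
E
```

```text
[ 0.564  -0.1542  0.3748]
knob [ 0.6044 -0.1641  0.0226] 0.95
knob [ 0.5757 -0.088   0.0225] 0.76
knob [ 0.5857 -0.2555  0.0242] 0.58
knob_bar [ 0.6033 -0.1694  0.0209] 0.94
knob_bar [ 0.5851 -0.2504  0.0193] 0.6
knob_bar [ 0.5758 -0.0877  0.0225] 0.58
bar 522 [ 0.6046 -0.1656  0.0429] ((604.6063842773438, -165.6356658935547), (13.894466400146484, 40.12499237060547), 72.25888061523438)
```

View pics/w1.png

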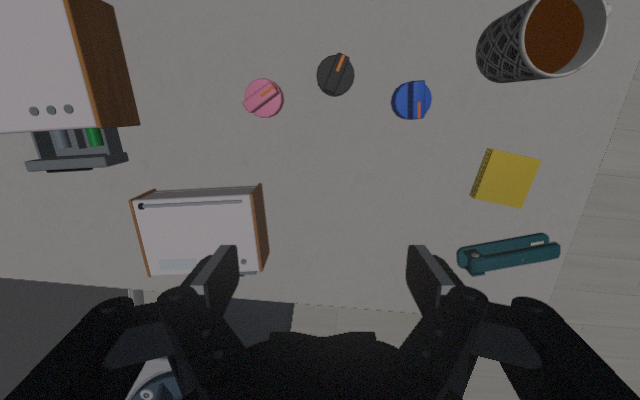

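Black knob at (335,75) in the wrist view: its orange pointer points to (343,57), so the knob's yaw is about -17.7°. The bar's centre is at (0.6046, -0.1656). Next is the radio, with the fingers closed.

>>> step_arm(series=[[0,-0.0035,-0.0285,0,0],[0,-0.0035,-0.0285,0,0],[0,-0.0035,-0.0285,0,0],[0,-0.0035,-0.0285,0,0],[0,-0.0035,-0.0285,0,0],[0,-0.0035,-0.0285,0,0],[0,-0.0035,-0.0285,0,0],[0,-0.0035,-0.0285,0,0],[0,-0.0035,-0.0285,0,0],[0,-0.0035,-0.0285,0,0],[0,0,0,0,0],[0,0,0,0,0]])

```text
clock: 3.65
eef_pos: [0.4328, 0.0771, 0.2322]
orientation: [-178.0, -0.0, 8.8]
wrist_force: [0.7, 0.3, -0.7]
finger_gap: 0.003
gripper_force: 0.0
```

```bash
python3 - <<'E'
from h import *
np.set_printoptions(precision=4,suppress=True)
im=arm.get_image('wrist'); save(im,'w2.png'); P=cloud(im); np.save('w2.npy',P)
for k in ('drawer_front','shaft_tip'):
    for r in arm.search_frame(im,k)[:4]: print(k,np.array(r['at']),round(r['p'],2))
m=(P[...,2]>.067)&(P[...,2]<.0735)&(P[...,0]>.48)&(P[...,1]>.05)
print('top',m.sum(),cv2.minAreaRect((P[m][:,:2]*1000).astype(np.float32)))
m=(P[...,2]>.083)&(P[...,2]<.1)&(P[...,0]>.5)&(P[...,1]>.1)
if m.any(): print('shaft',m.sum(),np.median(P[m],0),P[m].min(0),P[m].max(0),cv2.minEnclosingCircle((P[m][:,:2]*1000).astype(np.float32)))
m=(P[...,2]>.054)&(P[...,2]<.062)&(P[...,0]>.44)&(P[...,0]<.5)&(P[...,1]>.06)&(P[...,1]<.2)
print('drawer',m.sum(),cv2.minAreaRect((P[m][:,:2]*1000).astype(np.float32)))
E
```

```text
drawer_front [0.4955 0.1294 0.0378] 0.93
drawer_front [ 0.3505 -0.0553  0.0468] 0.49
top 17483 ((551.461669921875, 170.80868530273438), (83.09922790527344, 188.878173828125), 8.943979263305664)
shaft 12 [0.5805 0.2143 0.0845] [0.5796 0.2109 0.0832] [0.5818 0.2159 0.087 ] ((580.9449462890625, 213.4061737060547), 2.645015239715576)
drawer 1067 ((476.8702392578125, 110.47615051269531), (115.32230377197266, 45.53722381591797), 75.2459716796875)
```

View pics/w2.png

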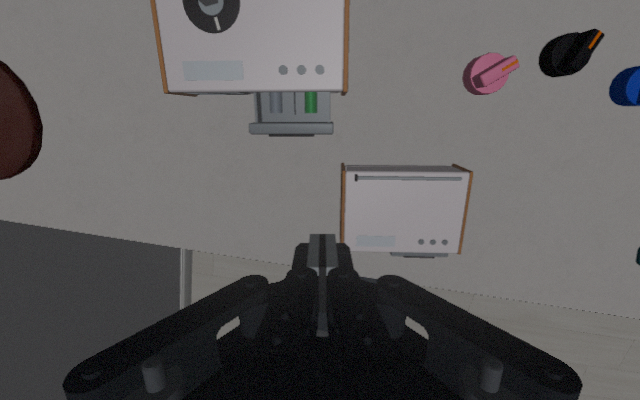

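>>> step_arm(series=[[0,0,0,0,-0.55],[0,0,0,0,0],[0,0,0,0,0],[0,0,0,0,0]])

```text
clock: 4.13
eef_pos: [0.4328, 0.0771, 0.2321]
orientation: [-178.0, -0.1, 12.0]
wrist_force: [-0.5, 0.2, -0.7]
finger_gap: 0.001
gripper_force: 0.0
```

```bash
python3 - <<'E'
from h import *
np.set_printoptions(precision=4,suppress=True)
im=arm.get_image('wrist'); P=cloud(im)
a=np.radians(9);c=np.array([.5747,.1745])
m=(P[...,2]>.067)&(P[...,2]<.0735)&(P[...,0]>.48)&(P[...,1]>.05)
print('top',m.sum(),cv2.minAreaRect((P[m][:,:2]*1000).astype(np.float32)))
Q=(P[...,:2]-c)@np.array([[np.cos(a),-np.sin(a)],[np.sin(a),np.cos(a)]])
m=(P[...,2]>.05)&(P[...,2]<.063)&(Q[...,0]<-.068)&(Q[...,0]>-.14)&(abs(Q[...,1])<.1)
q=Q[m];print('drawer local',m.sum(),np.percentile(q,[1,5,50,95,99],axis=0), cv2.minAreaRect((q*1000).astype(np.float32)))
E
```

```text
top 16878 ((549.6674194335938, 170.73065185546875), (81.48719024658203, 188.58407592773438), 9.740392684936523)
drawer local 1087 [[-0.1093 -0.0792]
 [-0.1082 -0.0755]
 [-0.1015 -0.0349]
 [-0.0955  0.006 ]
 [-0.0951  0.01  ]] ((-102.40448760986328, -34.659664154052734), (91.29957580566406, 14.682262420654297), 89.90895080566406)
```

```bash
python3 - <<'E'
from h import *
np.set_printoptions(precision=3,suppress=True)
s=arm.get_state();print(s)
E
```

```text
{'clock': 4.1833, 'qpos': array([  8.711,   5.091, -10.295,  74.633,   1.958, 176.714]), 'qd': array([ 0.134, -0.048,  0.009, -0.074,  0.033, -0.332]), 'effort': array([ -0.136, -56.944,  48.643,   0.004,   0.165,   0.002]), 'eef_pos': array([0.433, 0.077, 0.232]), 'orientation': array([-178.044,   -0.093,   11.994]), 'wrist_force': array([0.691, 0.413, 0.574]), 'torque': array([-0.033,  0.031,  0.032]), 'gripper_force': 0.0, 'finger_gap': 0.002132804480184904}
```

>>> step_arm(series=[[0,0,-0.005,0,0],[0,0,-0.005,0,0],[0,0,0,0,0],[0,0,0,0,0]])

```text
clock: 4.52
eef_pos: [0.4305, 0.0876, 0.2325]
orientation: [-178.0, -0.1, 12.1]
wrist_force: [0.5, 0.9, -0.7]
finger_gap: -0.005
gripper_force: 0.0
```

```bash
python3 - <<'E'
from h import *
np.set_printoptions(precision=3,suppress=True)
s=arm.get_state();print(s)
E
```

```text
{'clock': 4.5167, 'qpos': array([ 10.097,   5.006, -10.33 ,  74.633,   1.961, 177.964]), 'qd': array([-0.412, -0.035, -0.05 , -0.001, -0.12 , -0.327]), 'effort': array([  0.416, -56.884,  48.655,  -0.003,   0.216,   0.14 ]), 'eef_pos': array([0.431, 0.088, 0.233]), 'orientation': array([-178.042,   -0.1  ,   12.131]), 'wrist_force': array([ 0.456,  0.886, -0.712]), 'torque': array([-0.047,  0.019, -0.017]), 'gripper_force': 0.0, 'finger_gap': -0.004508213473232572}
```

>>> step_arm(series=[[0,0,0,0,-1.1],[0,0,0,0,-1.1],[0,0,0,0,-1.1],[0,0,0,0,-1.1],[0,0,0,0,-1.1],[0,0,0,0,-1.1],[0,0,0,0,-1.1],[0,0,0,0,-1.1],[0,0,0,0,-1.1],[0,0,0,0,-1.1],[0,0,0,0,-1.1],[0,0,0,0,-1.1],[0,0,0,0,-1.1],[0,0,0,0,0],[0,0,0,0,0]])

```text
clock: 5.77
eef_pos: [0.4306, 0.0873, 0.2325]
orientation: [-179.9, -2.0, 97.7]
wrist_force: [0.2, -0.2, -0.6]
finger_gap: -0.001
gripper_force: 0.0
```

```bash
python3 - <<'E'
from h import *
np.set_printoptions(precision=3,suppress=True)
s=arm.get_state();print(s)
from scipy.spatial.transform import Rotation as R
print(R.from_euler('xyz',s['orientation'],degrees=True).as_matrix())
E
```

```text
{'clock': 5.7667, 'qpos': array([ 10.048,   5.011, -10.329,  74.631,   1.959,  92.356]), 'qd': array([ 0.086, -0.056,  0.044,  0.065, -0.015,  1.952]), 'effort': array([  0.003, -56.863,  48.651,  -0.006,   0.17 ,  -1.26 ]), 'eef_pos': array([0.431, 0.087, 0.232]), 'orientation': array([-179.948,   -1.959,   97.692]), 'wrist_force': array([ 0.161, -0.2  , -0.614]), 'torque': array([-0.056, -0.034, -0.031]), 'gripper_force': 0.0, 'finger_gap': -0.0012862471008592148}
[[-0.134  0.991 -0.005]
 [ 0.99   0.134  0.034]
 [ 0.034 -0.001 -0.999]]
```

>>> step_arm(series=[[0,0.0024,0.0005,0.0197,0],[0,0.0024,0.0005,0.0197,0],[0,0.0024,0.0005,0.0197,0],[0,0.0024,0.0005,0.0197,0],[0,0.0024,0.0005,0.0197,0],[0,0.0024,0.0005,0.0197,0],[0,0.0024,0.0005,0.0197,0],[0,0.0024,0.0005,0.0197,0],[0,0.0024,0.0005,0.0197,0],[0,0.0024,0.0005,0.0197,0],[0,0,0,0,0],[0,0,0,0,0]])

```text
clock: 6.77
eef_pos: [0.4305, 0.1182, 0.0362]
orientation: [-179.8, -1.9, 97.8]
wrist_force: [-0.6, 0.2, 0.4]
finger_gap: -0.0
gripper_force: 0.0
```

>>> step_arm(series=[[0,0,0.005,0,0],[0,0,0.005,0,0],[0,0,0.005,0,0],[0,0,0.005,0,0],[0,0,0.005,0,0],[0,0,0.005,0,0],[0,0,0.005,0,0],[0,0,0.005,0,0],[0,0,0,0,0]])

```text
clock: 7.52
eef_pos: [0.4718, 0.124, 0.0364]
orientation: [-180.0, -2.0, 97.9]
wrist_force: [-0.5, -1.2, 0.5]
finger_gap: 0.005
gripper_force: 0.0
```

>>> step_arm(series=[[0,0,0.003,0,0],[0,0,0.003,0,0],[0,0,0.003,0,0],[0,0,0,0,0]])

```text
clock: 7.85
eef_pos: [0.4802, 0.1251, 0.0364]
orientation: [-180.0, -2.0, 97.9]
wrist_force: [-0.0, -0.1, 0.2]
finger_gap: 0.001
gripper_force: 0.0
```

>>> step_arm(series=[[0,0,0.002,0,0],[0,0,0.002,0,0],[0,0,0.002,0,0],[0,0,0,0,0]])

```text
clock: 8.18
eef_pos: [0.4858, 0.126, 0.0364]
orientation: [-179.9, -2.0, 97.9]
wrist_force: [-0.7, 0.2, 0.7]
finger_gap: 0.002
gripper_force: 0.0
```

>>> step_arm(series=[[0,0,0.002,0,0],[0,0,0.002,0,0],[0,0,0,0,0]])

```text
clock: 8.43
eef_pos: [0.4902, 0.1265, 0.0364]
orientation: [-180.0, -2.0, 97.9]
wrist_force: [0.4, 0.3, -1.4]
finger_gap: -0.003
gripper_force: 0.0
```

>>> step_arm(series=[[0,0,0.001,0,0],[0,0,0.001,0,0],[0,0,0,0,0]])

```text
clock: 8.68
eef_pos: [0.4916, 0.1267, 0.0363]
orientation: [-179.9, -2.0, 97.9]
wrist_force: [-0.5, -0.1, 0.3]
finger_gap: 0.001
gripper_force: 0.4
```

```bash
python3 - <<'E'
from h import *
np.set_printoptions(precision=4,suppress=True)
im=arm.get_image('wrist'); save(im,'w3.png')
P=cloud(im); a=np.radians(9);c=np.array([.5747,.1745])
Q=(P[...,:2]-c)@np.array([[np.cos(a),-np.sin(a)],[np.sin(a),np.cos(a)]])
for s in ('scene','wrist'):
  if s=='scene': im=arm.get_image(s)
  P=cloud(im);Q=(P[...,:2]-c)@np.array([[np.cos(a),-np.sin(a)],[np.sin(a),np.cos(a)]])
  m=(P[...,2]>.05)&(P[...,2]<.061)&(Q[...,0]<-.068)&(Q[...,0]>-.14)&(Q[...,1]<.015)&(Q[...,1]>-.085)&((abs(Q[...,1]+.035)>.025))
  print(s,m.sum(),np.percentile(Q[m],[2,10,50,90],axis=0))
save(im,'s3.png',(180,190,340,320),4)
print(arm.get_state()['wrist_force'])
E
```

```text
scene 39 [[-0.0773 -0.0095]
 [-0.0761 -0.0068]
 [-0.0738  0.0022]
 [-0.0696  0.0119]]
wrist 39 [[-0.0773 -0.0095]
 [-0.0761 -0.0068]
 [-0.0738  0.0022]
 [-0.0696  0.0119]]
[-0.3799 -0.1161  0.3031]
```

View pics/w3.png

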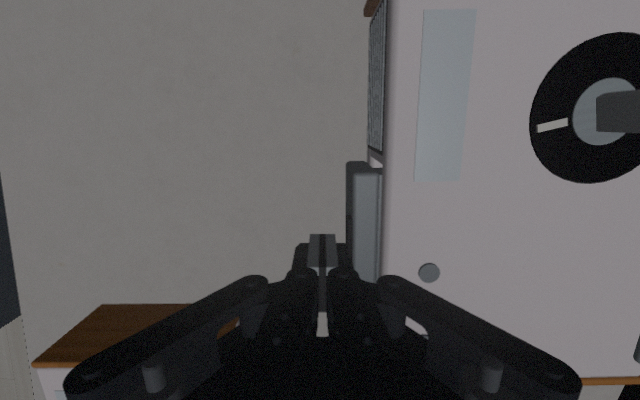

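Drawer looks nearly home. The disc's white line is at (553,126), with the shaft at (620,112). I'll push until a firm stop is felt.

>>> step_arm(series=[[0,0,0.001,0,0],[0,0,0.001,0,0],[0,0,0.001,0,0],[0,0,0,0,0]])

```text
clock: 9.12
eef_pos: [0.4921, 0.1267, 0.036]
orientation: [-179.7, -2.0, 97.9]
wrist_force: [-17.5, -3.2, 14.0]
finger_gap: -0.0
gripper_force: 9.3
```

>>> step_arm(series=[[0,0,0.001,0,0],[0,0,0.001,0,0],[0,0,0,0,0]])

```text
clock: 9.37
eef_pos: [0.4923, 0.1267, 0.0357]
orientation: [-179.5, -2.0, 97.9]
wrist_force: [-28.8, -6.0, 22.6]
finger_gap: 0.002
gripper_force: 15.4
```

>>> step_arm(series=[[0,0,-0.008,0,0],[0,0,-0.012,0,0],[0,0,-0.01,-0.01,0],[0,0,0,-0.03,0],[0,0,0,-0.03,0],[0,0,0,-0.03,0],[0,0,0.01,-0.03,0],[0,0,0.02,-0.03,0],[0,0,0.02,-0.03,0],[0,0,0.02,0,0],[0,0,0.02,0,0],[0,0,0.02,0,0],[0,0,0,0,0],[0,0,0,0,0]])

```text
clock: 10.53
eef_pos: [0.5773, 0.132, 0.2256]
orientation: [-179.9, -2.0, 97.9]
wrist_force: [-0.5, 0.3, -0.3]
finger_gap: 0.0
gripper_force: 0.0
```

```bash
cat > shaft.py <<'E'
from h import *
import sys
np.set_printoptions(precision=4,suppress=True)
im=arm.get_image('wrist'); save(im,sys.argv[1]); P=cloud(im)
s=arm.get_state();print(s['eef_pos'],s['orientation'],s['qpos'])
m=(P[...,2]>.086)&(P[...,2]<.096)&(abs(P[...,0]-.584)<.025)&(abs(P[...,1]-.211)<.025)
print('tip',m.sum(),P[m].mean(0),cv2.minEnclosingCircle((P[m][:,:2]*1000).astype(np.float32)))
g=cv2.cvtColor(im['frame'],cv2.COLOR_RGB2GRAY)
d=np.hypot(P[...,0]-.584,P[...,1]-.211)
disk=(d<.035)&(P[...,2]<.079)&(P[...,2]>.066)
bl=disk&(g<70); print('disc',bl.sum(),cv2.minEnclosingCircle((P[bl][:,:2]*1000).astype(np.float32)))
for r in arm.search_frame(im,'shaft_tip')[:2]: print(r['at'],r['p'])
a=np.radians(9);c=np.array([.5747,.1745])
Q=(P[...,:2]-c)@np.array([[np.cos(a),-np.sin(a)],[np.sin(a),np.cos(a)]])
m=(P[...,2]>.045)&(P[...,2]<.061)&(Q[...,0]<-.066)&(Q[...,0]>-.14)&(Q[...,1]<.015)&(Q[...,1]>-.085)
if m.any(): print('drawer',m.sum(),np.percentile(Q[m],[1,5,50,90],axis=0))
E
python3 shaft.py w4.png
```

```text
[0.5766 0.1319 0.2259] [-179.9216   -1.9587   97.8914] [11.8427 23.3357 12.4985 79.1059  1.9594 93.9508]
tip 144 [0.5863 0.2118 0.0903] ((585.3772583007812, 211.55038452148438), 6.900866985321045)
disc 1211 ((585.0426025390625, 211.86744689941406), 26.093393325805664)
[0.5886, 0.2132, 0.0925] 0.58
drawer 734 [[-0.0777 -0.0787]
 [-0.0769 -0.0742]
 [-0.0713 -0.0316]
 [-0.067   0.0022]]
```

View pics/w4.png

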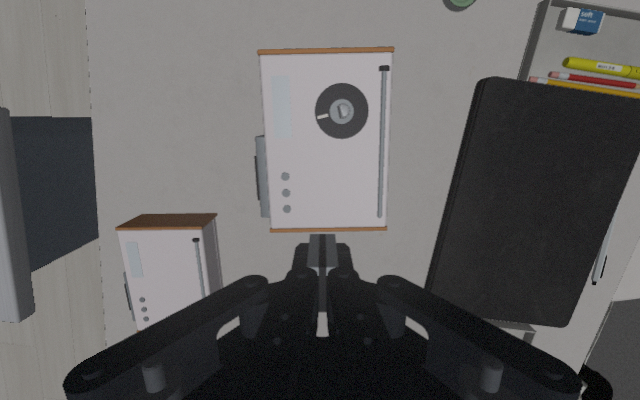

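Drawer is home; the disc's white line is at about (321,116) and the shaft at (343,110). Next I'll measure the line's angle.

```bash
python3 - <<'E'
from h import *
np.set_printoptions(precision=4,suppress=True)
im=arm.get_image('wrist'); g=cv2.cvtColor(im['frame'],cv2.COLOR_RGB2GRAY)
print(g[108:122,312:336])
P=cloud(im);c=np.array([.5852,.2117])
q=[];w=[]
for v in range(110,122):
  for u in range(314,334):
    p=px2w(im,u,v,.072)[:2]; r=np.hypot(*(p-c))
    if .015<r<.024 and g[v,u]>110: q.append(p);w.append(g[v,u])
q=np.array(q); d=q.mean(0)-c; print(len(q),q.mean(0),np.degrees(np.arctan2(d[1],d[0]))%360)
vx,vy,x,y=cv2.fitLine((q*1000).astype(np.float32),cv2.DIST_L2,0,.01,.01).ravel();print(np.degrees(np.arctan2(vy,vx))%180)
# flat of shaft: tip points in local coordinates
m=(P[...,2]>.0865)&(P[...,2]<.096)&(np.hypot(P[...,0]-c[0],P[...,1]-c[1])<.012)
t=P[m][:,:2]-c
for a in range(180,250,5):
    e=np.array([np.cos(np.radians(a)),np.sin(np.radians(a))]); print(a,np.percentile(t@e,[2,98])*1000)
E
```

```text
[[168 169 170 146  84  67  70  66  71  65  71  70  69  69  69  67  68  71
   84 116 137 136 135 137]
 [170 167 170 145  81  68  72  69  68  72  66  70  68  70  68  70  68  70
   96 127 137 138 135 137]
 [170 170 169 144  82  71  69  69  67  68  70  67  67  66  68  67  68  67
   96 129 137 137 135 134]
 [170 170 169 147  84  66  63  73  67  67  70  67  68  69  65  71  71  68
  101 127 135 134 134 135]
 [170 169 170 146  84  71  71  65  69  64  63  70  68  68  72  68  68  69
  101 131 134 133 135 136]
 [169 169 169 146  88  69  70  69  66  69  69  67  75  81  87  95  96  71
   96 125 136 136 136 135]
 [171 170 172 151 102  67  68  67  78  88  91  99 120 132 145 163 148  89
   86 121 137 136 138 135]
 [171 169 169 151 100  72  82  98 122 133 143 162 171 172 172 171 156 105
   84 120 136 134 134 132]
 [168 169 168 152 107  88 130 162 172 174 172 170 171 167 164 162 153 113
   69 103 130 136 135 137]
 [168 170 170 161 127  94 149 174 175 168 163 163 161 143 113  94  70  71
   70  85 119 137 137 138]
 [168 170 169 169 141  72 126 162 161 145 114  97  68  66  73  68  69  69
   72  67 106 132 134 135]
 [170 170 170 169 145  86  82  83  69  69  70  72  70  69  68  70  72  68
   67  69  79 112 129 134]
 [169 169 170 169 154 107  68  73  71  68  69  71  68  71  68  64  71  69
   67  72  70  83 114 130]
 [171 170 170 170 171 142  74  68  67  66  71  69  73  69  68  69  67  67
   70  68  66  69  83 113]]
32 [0.5671 0.2045] 201.63082302153265
19.48725
180 [-6.482   4.2287]
185 [-6.3123  3.8572]
190 [-6.119   3.5011]
195 [-6.2015  3.4256]
200 [-6.3171  3.3364]
205 [-6.3707  3.3721]
210 [-6.3323  3.5376]
215 [-6.3163  3.9305]
220 [-6.2239  4.193 ]
225 [-6.0936  4.4337]
230 [-6.2386  4.8573]
235 [-6.3764  5.2379]
240 [-6.1991  5.4028]
245 [-6.0869  5.5107]
```

>>> step_arm(series=[[0.045,-0.0298,-0.0013,0.003,0],[0.045,-0.0298,-0.0013,0.003,0],[0.045,-0.0298,-0.0013,0.003,0],[0.045,-0.0298,-0.0013,0.003,0],[0.045,-0.0298,-0.0013,0.003,0],[0.045,-0.0298,-0.0013,0.003,0],[0.045,-0.0298,-0.0013,0.003,0],[0.045,-0.0298,-0.0013,0.003,0],[0.045,-0.0298,-0.0013,0.003,0],[0.045,-0.0298,-0.0013,0.003,0],[0.045,0,0,0,-1.07],[0.045,0,0,0,-1.07],[0.045,0,0,0,-1.07],[0.045,0,0,0,-1.07],[0.045,0,0,0,-1.07],[0.045,0,0,0,-1.07],[0.045,0,0,0,-1.07],[0.045,0,0,0,-1.07],[0.045,0,0,0,-1.07],[0.045,0,0,0,-1.07]])

```text
clock: 12.35
eef_pos: [0.6042, -0.1635, 0.1865]
orientation: [178.2, -0.9, 162.4]
wrist_force: [0.0, 0.1, 0.8]
finger_gap: 0.527
gripper_force: 0.0
```

>>> step_arm(series=[[0.045,0,0,0,0],[0.045,0,0,0,0]])

```text
clock: 12.52
eef_pos: [0.6044, -0.1636, 0.1864]
orientation: [178.3, -0.9, 161.9]
wrist_force: [0.6, -0.0, -0.2]
finger_gap: 0.525
gripper_force: 0.0
```

```bash
cat > rel.py <<'E'
from h import *
from scipy.spatial.transform import Rotation as R
import sys
np.set_printoptions(precision=4,suppress=True)
s=arm.get_state();M=R.from_euler('xyz',s['orientation'],degrees=True).as_matrix()
t=np.array([float(x) for x in sys.argv[1:4]])
print(s['eef_pos'],s['orientation'],s['qpos'],'tool z',M[:,2],'shift in tool',M.T@(t-s['eef_pos']))
E
python3 rel.py .6046 -.1656 .026
python3 - <<'E'
from h import *
im=arm.get_image('wrist');P=cloud(im)
m=(P[...,2]>.036)&(P[...,2]<.055)&(abs(P[...,0]-.6)<.04)&(abs(P[...,1]+.165)<.04)
print('bar',m.sum(),P[m].mean(0),cv2.minAreaRect((P[m][:,:2]*1000).astype(np.float32)) if m.any() else '')
E
```

```text
[ 0.6044 -0.1636  0.1864] [178.2556  -0.8775 161.9143] [-16.0433  28.904   15.3854  77.2961   1.7746   2.0432] tool z [-0.0051  0.0337 -0.9994] shift in tool [-0.0033 -0.0067  0.1603]
bar 497 [ 0.60382855 -0.16449459  0.04291062] ((605.0074462890625, -165.25303649902344), (13.351912498474121, 40.64097595214844), 71.84061431884766)
```

>>> step_arm(series=[[0.045,-0.0011,-0.002,0.02,0],[0.045,-0.0011,-0.002,0.02,0],[0.045,-0.0011,-0.002,0.02,0],[0.045,0,-0.0007,0.02,0],[0.045,0,0,0.02,0],[0.045,0,0,0.02,0],[0.045,0,0,0.015,0],[0.045,0,0,0.013,0],[0.045,0,0,0.012,0],[0.045,0,0,0,0],[0.045,0,0,0,0]])

```text
clock: 13.48
eef_pos: [0.6045, -0.1656, 0.0258]
orientation: [178.3, -1.0, 162.0]
wrist_force: [-0.3, 0.4, 0.4]
finger_gap: 0.528
gripper_force: 0.0
```

>>> step_arm(series=[[0,0,0,0,0],[0,0,0,0,0],[0,0,0,0,0],[0,0,0,0,0],[0,0,0,0,0],[0,0,0,0,0]])

```text
clock: 13.98
eef_pos: [0.6055, -0.166, 0.027]
orientation: [178.3, -0.8, 162.1]
wrist_force: [-0.8, 0.1, 6.0]
finger_gap: 0.148
gripper_force: 59.5
```

>>> step_arm(series=[[0,0,0,-0.01,0],[0,0,0,-0.02,0],[0,0,0,-0.025,0],[0,0,0,-0.025,0],[0,0,0,-0.025,0],[0,0,0,-0.025,0],[0,0.0096,0.0252,0,0],[0,0.0096,0.0252,0,0],[0,0.0096,0.0252,0,0],[0,0.0096,0.0252,0,0],[0,0.0096,0.0252,0,0],[0,0.0096,0.0252,0,0],[0,0.0096,0.0252,0,0],[0,0.0096,0.0252,0,0],[0,0.0096,0.0252,0,0],[0,0.0096,0.0252,0,0],[0,0.0096,0.0252,0,0],[0,0.0096,0.0252,0,0],[0,0.0096,0.0252,0,0],[0,0,0,0,0]])

```text
clock: 15.65
eef_pos: [0.5872, 0.184, 0.1689]
orientation: [178.2, -0.9, 162.3]
wrist_force: [0.8, 0.3, -0.2]
finger_gap: 0.149
gripper_force: 58.8
```

```bash
python3 rel.py .5853 .2117 .157; python3 - <<'E'
from h import *
s=arm.get_state();print(s['finger_gap'],s['gripper_force'],s['wrist_force'])
im=arm.get_image('wrist');save(im,'w5.png');P=cloud(im)
E
```

```text
[0.5872 0.184  0.1689] [178.1555  -0.8665 162.2899] [16.3634 26.6307  9.274  72.3274  2.0132 34.0929] tool z [-0.0046  0.0353 -0.9994] shift in tool [0.0101 0.0254 0.0129]
0.14926489856453265 58.75173032283783 [ 0.80047934  0.25790866 -0.15634682]
```

View pics/w5.png

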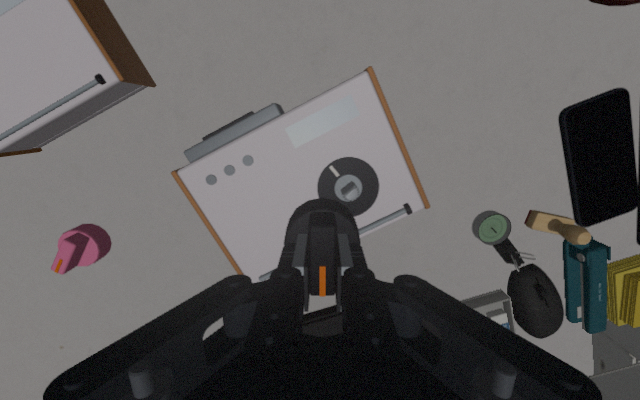

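Knob is held upright, with the orange pointer at (322,280) as planned; shaft at (348,188), white line at (334,170). Next: align over the shaft and spin.

>>> step_arm(series=[[0,0.005,0.0125,0,0],[0,0.005,0.0125,0,0],[0,0,0,0,1.15],[0,0,0,0,1.15],[0,0,0,0,1.15],[0,0,0,0,1.15],[0,0,0,0,1.15],[0,0,0,0,1.15],[0,0,0,0,1.15],[0,0,0,0,1.15],[0,0,0,0,1.15],[0,0,0,0,1.15],[0,0,0,0,1.15],[0,0,0,0,1.15],[0,0,0,0,1.15],[0,0,0,0,1.15],[0,0,0,0,1.15],[0,0,0,0,1.15],[0,0,0,0,1.15],[0,0,0,0,0]])

```text
clock: 17.37
eef_pos: [0.5858, 0.2068, 0.1689]
orientation: [-178.4, -1.1, 44.4]
wrist_force: [0.2, -0.2, -0.6]
finger_gap: 0.146
gripper_force: 58.8
```

```bash
python3 rel.py .5853 .2107 .127
```

```text
[0.5858 0.2068 0.1689] [-178.3968   -1.1425   44.3936] [ 18.4531  27.3498  10.4064  72.7307   1.9415 154.0491] tool z [-0.0053  0.0339 -0.9994] shift in tool [ 0.0015 -0.002   0.0421]
```

>>> step_arm(series=[[0,0.0007,-0.001,0.014,0],[0,0.0008,-0.001,0.014,0],[0,0,0,0.014,0],[0,0,0,0,1.1],[0,0,0,0,1.1],[0,0,0,0,1.1],[0,0,0,0,0],[0,0,0,0,0]])

```text
clock: 18.03
eef_pos: [0.5853, 0.2106, 0.1269]
orientation: [-178.1, -0.6, 25.4]
wrist_force: [-0.7, -0.1, -0.9]
finger_gap: 0.146
gripper_force: 58.8
```

```bash
python3 rel.py .5853 .2107 .117; python3 - <<'E'
from h import *
np.set_printoptions(precision=4,suppress=True)
im=arm.get_image('scene');save(im,'s6.png',(190,200,310,310),5);P=cloud(im)
g=im['frame'].max(-1)
m=(g<90)&(P[...,2]>.115)&(P[...,2]<.16)&(np.hypot(P[...,0]-.585,P[...,1]-.211)<.035)
q=P[m]; print(m.sum(),q.min(0),q.max(0))
im=arm.get_image('wrist');save(im,'w6.png')
E
```

```text
[0.5853 0.2106 0.1269] [-178.113    -0.5523   25.3508] [ 18.8072  28.3491   5.8429  67.1603   1.9377 173.4529] tool z [-0.0054  0.0339 -0.9994] shift in tool [-0.      0.0002  0.0099]
209 [0.5629 0.1947 0.1152] [0.5964 0.2324 0.1599]
```

View pics/s6.png

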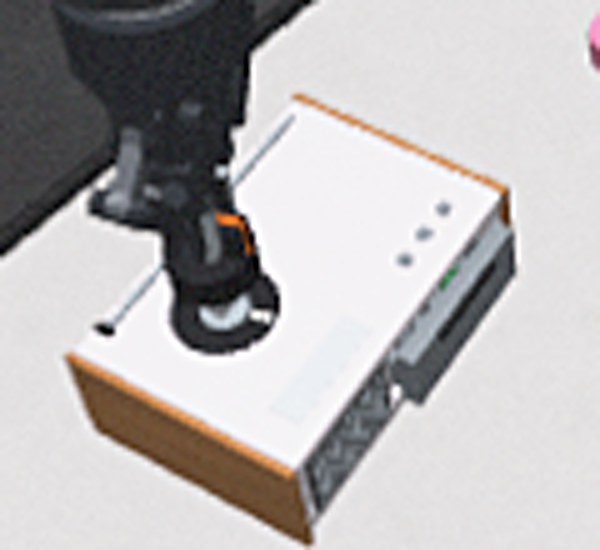

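View pics/w6.png

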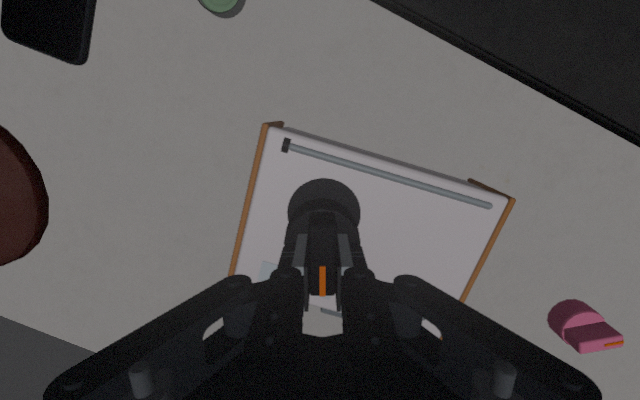

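Pointer at (245,230) and the shaft's white line at (262,316) point the same way. The drawer is flush. Descending in steps.

>>> step_arm(series=[[0,0,0,0,0.4],[0,0,0.0001,0.004,0],[0,0,0.0001,0.004,0],[0,0,0.0001,0.002,0],[0,0,0,0,0]])

```text
clock: 18.55
eef_pos: [0.5849, 0.2104, 0.1159]
orientation: [-178.1, -0.4, 22.7]
wrist_force: [0.1, -0.4, -1.9]
finger_gap: 0.144
gripper_force: 58.8
```

>>> step_arm(series=[[0,0,0,0.001,0],[0,0,0,0.001,0],[0,0,0,0.001,0],[0,0,0,0,0]])

```text
clock: 18.88
eef_pos: [0.5852, 0.2106, 0.1136]
orientation: [-178.1, -0.4, 22.6]
wrist_force: [0.8, 0.8, 0.1]
finger_gap: 0.146
gripper_force: 58.8
```

>>> step_arm(series=[[0,0,0,0.001,0],[0,0,0,0.001,0],[0,0,0.0001,0.001,0],[0,0,0,0,0]])

```text
clock: 19.22
eef_pos: [0.5852, 0.2106, 0.1105]
orientation: [-178.1, -0.4, 22.6]
wrist_force: [0.4, 0.4, -0.9]
finger_gap: 0.141
gripper_force: 58.8
```

>>> step_arm(series=[[0,0,0,0.001,0],[0,0,0.0001,0.001,0],[0,0,0,0.001,0],[0,0,0,0,0]])

```text
clock: 19.55
eef_pos: [0.5852, 0.2106, 0.1075]
orientation: [-178.1, -0.4, 22.6]
wrist_force: [0.5, -0.7, -0.4]
finger_gap: 0.144
gripper_force: 58.8
```

Sliding on without force (9 mm deep). Continuing.

>>> step_arm(series=[[0,0,0,0.001,0],[0,0,0.0001,0.001,0],[0,0,0,0.001,0],[0,0,0,0.001,0],[0,0,0,0,0]])

```text
clock: 19.97
eef_pos: [0.5852, 0.2107, 0.1035]
orientation: [-178.1, -0.4, 22.6]
wrist_force: [0.1, -0.2, -0.9]
finger_gap: 0.149
gripper_force: 58.8
```

>>> step_arm(series=[[0,0,0,0.001,0],[0,0,0,0.001,0],[0,0,0,0,0],[0,0,0,0,0]])

```text
clock: 20.3
eef_pos: [0.5853, 0.2108, 0.1018]
orientation: [-178.1, -0.5, 22.6]
wrist_force: [0.1, -0.3, -0.3]
finger_gap: 0.143
gripper_force: 58.9
```

>>> step_arm(series=[[0,0,0,0.001,0],[0,0,0,0.001,0],[0,0,0,0,0],[0,0,0,0,0]])

```text
clock: 20.63
eef_pos: [0.5854, 0.2108, 0.0998]
orientation: [-178.1, -0.5, 22.6]
wrist_force: [-0.5, -0.2, 4.6]
finger_gap: 0.143
gripper_force: 59.4
```

>>> step_arm(series=[[0,0,0,0.001,0],[0,0,0,0.001,0],[0,0,0,0,0],[0,0,0,0,0]])

```text
clock: 20.97
eef_pos: [0.5854, 0.2109, 0.0979]
orientation: [-178.1, -0.5, 22.6]
wrist_force: [-1.6, -1.0, 6.9]
finger_gap: 0.147
gripper_force: 59.8
```

>>> step_arm(series=[[0,0,0,0.001,0],[0,0,0,0,0],[0,0,0,0,0]])

```text
clock: 21.22
eef_pos: [0.5855, 0.2109, 0.0975]
orientation: [-178.1, -0.5, 22.6]
wrist_force: [-3.8, -2.1, 12.8]
finger_gap: 0.148
gripper_force: 60.6
```

>>> step_arm(series=[[0,0,0,0.0005,0],[0,0,0,0,0],[0,0,0,0,0]])

```text
clock: 21.47
eef_pos: [0.5855, 0.211, 0.0974]
orientation: [-178.1, -0.5, 22.6]
wrist_force: [-5.0, -3.6, 18.0]
finger_gap: 0.145
gripper_force: 61.3
```

>>> step_arm(series=[[0,0,0,-0.0004,0],[0,0,0,0,0],[0,0,0,0,0]])

```text
clock: 21.72
eef_pos: [0.5855, 0.2109, 0.0975]
orientation: [-178.1, -0.5, 22.6]
wrist_force: [-2.4, -3.8, 13.5]
finger_gap: 0.144
gripper_force: 60.6
```

```bash
python3 - <<'E'
from h import *
np.set_printoptions(precision=4,suppress=True)
im=arm.get_image('scene');P=cloud(im)
a=np.radians(9);c=np.array([.5747,.1745])
Q=(P[...,:2]-c)@np.array([[np.cos(a),-np.sin(a)],[np.sin(a),np.cos(a)]])
m=(P[...,2]>.045)&(P[...,2]<.061)&(Q[...,0]<-.066)&(Q[...,0]>-.14)&(Q[...,1]<.012)&(Q[...,1]>-.085)
print('drawer',m.sum(),np.percentile(Q[m],[1,5,50],axis=0))
s=arm.get_state();print(s['wrist_force'],s['eef_pos'],s['gripper_force'])
E
```

```text
drawer 178 [[-0.0789 -0.0784]
 [-0.0784 -0.0751]
 [-0.0744 -0.0294]]
[-3.1452 -3.2577 13.9938] [0.5855 0.2109 0.0975] 60.626381635665894
```

```bash
python3 -c "
from rig import arm
print(arm.close_job())"
```

```text
the job is handed in; nothing more can be done
None
```

I pushed the drawer home to its stop and fitted the knob flat to flat on the shaft. It is held at the bottom of its travel with about 14 N, and the job is handed in (no verdict was returned).

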